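# Hold the tool case open for fitting a lid strut

## Task

I want to fit a new strut to the tool case: take the tin that stands on its lid and set it down upright in the shallow steel tray, without dropping or tipping it, and leave it there. Then raise the lid to 50 degrees from shut and finish while still holding it there, steady, because it falls shut if you let go. Leave the other things on the bench as they stand.

Things in the scene. Friction and masses are not known exactly. Their poses are not given: they have to be found in the camera images.
- case: Grey plastic tool case, fixed to the bench: 220 mm deep (its x), 300 mm wide (its y), 110 mm high to the rim, latches already undone. Origin: centre of its underside. Its +x points from the front (tab side) to the hinge side. It is turned by up to about 0.25 rad.
- lid (a joint): Angle of the case's black lid in rad: 0 shut, growing as the front edge rises (50 degrees = 0.873), stop at 1.4. The lid is a slab 226 x 306 mm, 12 mm thick, lying on the rim (its top 122 mm above the bench when shut), 0.35 to 0.65 kg; gravity shuts it from any angle, there is no spring and hardly any friction.
- lid_tab (a point): Grip point in the tab at the middle of the lid's front edge. The tab is 24 mm wide (case y), 14 mm thick and stands out 50 mm; the point is on its centre line, 30 mm out from the lid's edge, 116 mm above the bench when shut. The space beside, above and below the tab is free, so it can be pinched across its width. Axes: the lid's (the case's when shut).
- lid_hinge (a point): Point in the middle of the lid's hinge line, 110 mm above the bench, at the case's far rim (110 mm in +x of the case origin). The hinge line runs along the case's y. The lid_tab point is 253 mm from it along the lid and 6 mm above it square to the lid. Its axes turn with the lid.
- tin: Closed round tin, diameter 58 mm, 85 mm tall, 0.25 to 0.45 kg, standing upright on the shut lid. Origin: centre of its underside, z up along its axis.
- tray: Shallow square steel tray, fixed to the bench, 180 x 180 mm, 30 mm high, walls 5 mm thick, inner floor 5 mm above the bench, empty. Origin: centre of its underside. It stands to the left or the right of the case.
- parts_bin: Bystander: open plastic bin of small steel parts, 150 x 120 x 70 mm, on the other side of the case from the tray. Origin: centre of its underside.
- spray_can: Bystander: standing spray can, diameter 52 mm, 190 mm tall. Origin: centre of its underside.
- tape_roll: Bystander: roll of tape lying flat, diameter 100 mm, 45 mm high. Origin: centre of its underside.
Not all that is in view belongs to the job. Of the things that look like the tin, the smaller one is meant.

How it is judged:
On the way, in this order (a step that is already met when the one before it is completed fails the run):
1. the tin stands upright on the tray's floor, let go (x of tin in the frame of tray between -0.062 and 0.062 m and y of tin in the frame of tray between -0.062 and 0.062 m and z of tin in the frame of tray below 0.011 m and angle between tin's own z axis and vertical below 0.15 rad and linear speed of tin below 0.03 m/s and contact force between tin and the arm below 0.05 N and contact force between tin and the fingers below 0.05 N), for 0.2 s.
2. the lid is held still at 50 degrees (value of joint lid between 0.768 and 0.977 rad and velocity of joint lid between -0.08 and 0.08 rad/s and (contact force between lid and the fingers above 0.4 N or contact force between lid and the arm above 0.4 N) and contact force between lid and tin below 0.05 N and contact force between lid and parts_bin below 0.05 N and contact force between lid and spray_can below 0.05 N and contact force between lid and tape_roll below 0.05 N), for 0.5 s.
At the end, for the whole second after the job is handed in: Tin at rest, upright (0.15 rad) on the tray's floor inside its walls, not touched. Lid at 50 degrees from shut, within 6 either way, still (under 0.08 rad/s), carried by the robot (over 0.4 N) and touched by neither tin nor bystanders. The program ends holding (all of step 1 and all of step 2); the arm keeps its last pose, push and grip.
It fails at once if the tin is tipped over (more than 0.8 rad) (angle between tin's own z axis and vertical above 0.8 rad).
It fails at once if the tin is dropped (falls free at more than 0.7 m/s, about 25 mm) (linear speed of tin above 0.7 m/s and contact force between tin and the fingers below 0.05 N).
It fails at once if a bystander is shifted by more than 30 mm (distance of any of parts_bin, spray_can, tape_roll from where it was at the start of the episode above 0.03 m).
It also fails if it takes over 53 s, if anything falls off the work surface, if the arm or the gripper's body presses on something with over 40 N, if the wrist force passes 120 N, or if a joint passes its speed limit or range.

## Robot

A 7-joint arm with a two-finger parallel gripper is mounted at the origin on the work surface. World frame = base frame: x ahead of the robot, y to its left, z up, the work surface at z = 0. Lengths are in m, angles in rad, forces in N, time in s.
With the tool pointing down it reaches from about 0.4 to 0.9 m from the base axis. Payload 5.5 kg.
Tool frame: the origin (TCP) lies at the very end of the fingers, on their centre line; the grasp point (between the pads) lies 19 mm behind it; z points along the fingers, y is the line along which they close (so a half turn about z gives the same grasp; the last joint's range is limited). The gripper opens to 85 mm and grips with 20 to 120 N. Pads are 22 mm wide; open, the fingers measure 114 mm over their backs; the gripper's body (76 mm by 85 mm) begins 54 mm behind the grasp point. The pads swing forward as they close: fully open they stand 13 mm farther back than shut.
Start: joints at [-0.985, 0.501, -0.427, 1.55, 0.221, 1.138, -0.21], TCP at [0.206, 0.616, 0.207] pointing down, gripper open.
Joint ranges: [-2.88, 2.88], [-0.31, 2.03], [-1.54, 1.56], [0.2, 2.42], [-1.41, 4.55], [0.19, 2.02], [-2.57, 2.57]. Speed limits (rad/s): [2.57, 2.57, 3.14, 3.14, 3.14, 3.14, 3.14].

## Interface

Orientations are given as a unit quaternion [w, x, y, z].
In Python, from workcell import bot gives the robot as it stands. The module is installed in compiled form; this text tells all that it offers.
- The arm moves only by the shell command python3 -m pendant 'ROWS'. ROWS is JSON, a list of rows, each a list of 5 numbers: the shift along the tool's x, y, z scaled (see below), then the turn about the tool's z scaled (see below), then the opening, from -1 (shut) to 1 (fully open). A call has 1 to 12 rows; each row is the pose to reach, as a shift and turn from the pose commanded when the call began, along the tool's axes at that moment; what a row does not reach only later rows make up. The controller multiplies each number of a shift by 50 cm and each number of a turn by pi/4 rad. A row lasts 1/12 s, in which the tool goes at most 41.7 mm and 7.16 degrees, less where a joint would pass 70% of its speed; a pose out of reach is approached as far as the arm can. A call with a number of a shift or a turn outside -1 to 1 is refused whole. A call with a gripper value outside its range is refused whole. The fingers move at their own pace and stop on an object; the grip force is fixed at half the most. Time passes only in rows, so rows that repeat a pose let the fingers close. It gives the time, the measured TCP pose, the force, the opening and the grip force at its end, in the units of the state.
- bot.state(): the state, without advancing time (a new reading comes with each control period).
- bot.snapshot(name): name is "scene" or "top" or "wrist"; returns a dict with "frame" (400x640x3 uint8, red, green, blue), "K" (3x3 intrinsics, pixels), "D" ([k1, k2, p1, p2, k3] as OpenCV has them; the pictures are not rectified), "R" (3x3) and "t" (3): a world point X has camera coordinates R X + t; the wrist camera has in their place "T_tool_cam" (4x4, takes a point from camera to tool coordinates, whose origin is the TCP and whose axes are the flange's). Camera axes: x right, y down, z forward; pixel columns grow to the right and rows downward; lengths in m; the calibration is good to about 2 mm. A picture is of the moment at which its call begins: read the wrist's pose just before it. There is no depth.
- bot.sign_off(): hands the job in; it is judged then, once.
The state is a dict: "time": time; "qpos": joint angles; "dq": joint speeds; "tau": joint torques, N m; "tcp_pos": TCP position; "tcp_rot": TCP orientation; "force": force on the tool from outside, world axes, zero at the start; "moment": the same for the moment, N m; "opening": finger opening in m; "grip_force": force on a finger pad.
Only numpy, scipy, OpenCV 4.12 (cv2) and the standard library are available. Lean on these libraries where they do the work, as an engineer would, in place of code of your own. Each camera call takes 0.05 s, during which the arm holds its last target. There are 200 camera calls.

## Working session

There is one attempt and no reset: what is moved stays moved. The work goes in short steps, Python scripts to look and compute and a shell command to move; the robot and the scene stay as the last step left them, time stands still between calls to the robot, and variables do not carry over. Pictures are saved under pics/ and viewed, at most 10 in all, crops included, and the job is handed in when it is done.

```bash
mkdir -p pics; cat > h.py <<'E'
import numpy as np, cv2
from workcell import bot
def snap(n,f):
    s=bot.snapshot(n); cv2.imwrite(f'pics/{f}.png',s['frame'][...,::-1]); np.save(f'pics/{f}.npy',s,allow_pickle=True); return s
def load(f): return np.load(f'pics/{f}.npy',allow_pickle=True).item()
def world(s,px,z):
    """pixels -> world points on plane z"""
    u=cv2.undistortPoints(np.array(px,float).reshape(-1,1,2),s['K'],np.array(s['D'],float)).reshape(-1,2)
    R,t=np.array(s['R']),np.array(s['t']); c=-R.T@t
    d=np.c_[u,np.ones(len(u))]@R
    return c+d*((np.broadcast_to(z,len(u))-c[2])/d[:,2])[:,None]
def proj(s,X):
    return cv2.projectPoints(np.array(X,float).reshape(-1,1,3),cv2.Rodrigues(np.array(s['R']))[0],np.array(s['t'],float),s['K'],np.array(s['D'],float))[0].reshape(-1,2)
E
python3 - <<'E'
from h import *
for n in('scene','top'):
    s=snap(n,n+'0'); print(n,-np.array(s['R']).T@s['t'])
print(bot.state())
E
```

```text
scene [1.44600277 0.29179882 0.85855409]
top [0.46595398 0.01997382 1.15810166]
{'time': 0.1, 'qpos': array([-0.98477263,  0.50172884, -0.42680984,  1.55139226,  0.2208109 ,
        1.13829011, -0.21031228]), 'dq': array([-0.00181312, -0.00108275, -0.00066438, -0.003389  , -0.00123803,
       -0.00028104, -0.00111466]), 'tau': array([-1.17895327e-02, -5.70810914e+01, -5.83879441e+00, -2.81740987e+01,
        1.05571590e-02,  5.56461106e-03, -1.09860515e-06]), 'tcp_pos': array([0.20602897, 0.61575985, 0.20635966]), 'tcp_rot': array([-1.62651089e-04,  1.60686146e-01,  9.87005160e-01, -8.66107569e-04]), 'force': array([-0.31062267, -0.81055405, -0.68859591]), 'moment': array([-0.00340786, -0.02231539,  0.00748757]), 'grip_force': 0.0, 'opening': 0.08530732162000852}
```

View pics/scene0.png

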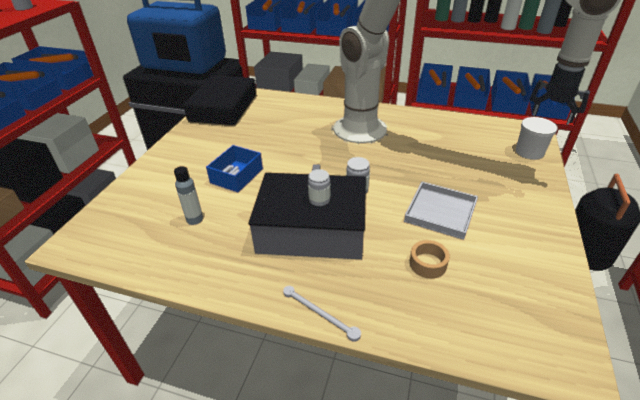

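View pics/top0.png

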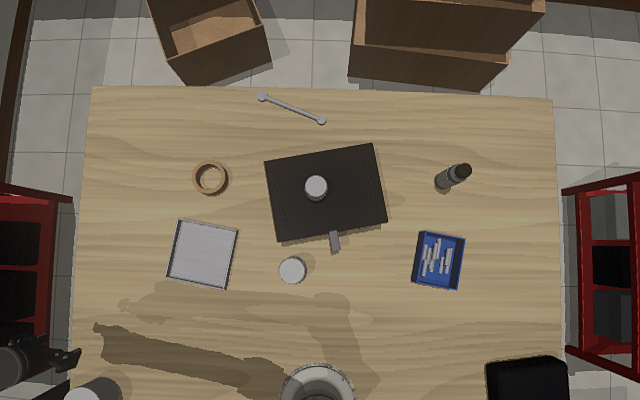

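Things that could be taken for the tin: the one on the lid (top 316,187; scene 319,187), a similar one on the bench (top 292,270; scene 358,173), and the big white cup (scene 537,138). By the description I choose the one on the lid. I'll check it in a crop, which also gives me the pixels to measure from.

```bash
python3 - <<'E'
import cv2
a=cv2.imread('pics/top0.png')[135:295,155:405]; cv2.imwrite('pics/c1.png',cv2.resize(a,None,fx=3.2,fy=3.2,interpolation=cv2.INTER_CUBIC))
a=cv2.imread('pics/scene0.png')[145:265,240:400]; cv2.imwrite('pics/c2.png',cv2.resize(a,None,fx=5,fy=5,interpolation=cv2.INTER_CUBIC))
E
```

```text
(no output)
```

View pics/c1.png

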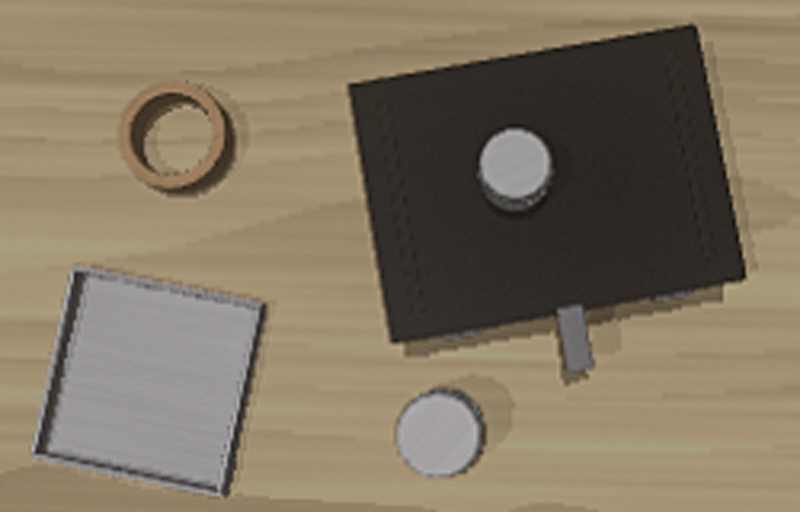

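View pics/c2.png

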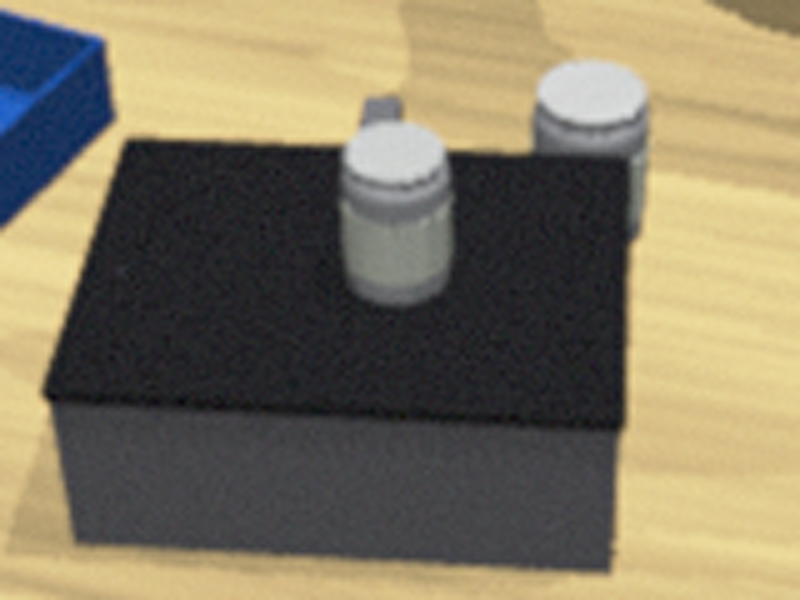

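The crops show that the tin on the lid is the smaller one: its top is about 74 px wide in the top view against 88 px for the other, although it is nearer the camera. In the first crop, the tin's top centre is at (515,162). The lid corners are (350,85), (696,25), (745,277) and (393,342). The tray's outer corners are (77,266), (266,303), (225,495) and (36,456), and the tab end is (567,372)–(593,367).

```bash
cat >> h.py <<'E'
from scipy.spatial.transform import Rotation as Rn
def rot(): q=np.array(bot.state()['tcp_rot']); return Rn.from_quat(q[[1,2,3,0]]).as_matrix()
E
python3 - <<'E'
from h import *
s=load('top0'); s2=load('scene0')
f=lambda c:(np.array(c)+.5)/3.2-.5+np.array([155,135])
lid=world(s,f([(350,85),(696,25),(745,277),(393,342)]),.122)
print('lid',lid[:,:2].round(4),[np.linalg.norm(lid[i]-lid[i-1]).round(4) for i in range(4)])
d=(lid[0]+lid[1]-lid[2]-lid[3])[:2];d2=(lid[0]+lid[3]-lid[1]-lid[2])[:2]
print('yaw',np.arctan2(d[1],d[0]),np.arctan2(-d2[0],d2[1]),'c',lid.mean(0))
print('tin top',world(s,f([(515,162)]),.207), world(s2,[((395+.5)/5-.5+240,(152+.5)/5-.5+145)],.207))
tr=world(s,f([(77,266),(266,303),(225,495),(36,456)]),.03);print('tray',tr.mean(0),tr[:,:2].round(3))
tab=world(s,f([(567,372),(593,367)]),.123);print('tabend',tab.mean(0))
for n,p,z in(('can',[(462,170)],.19),('tape',[(210,177)],.045),('tin2',[(292,270)],.1)):print(n,world(s,p,z).round(3))
st=bot.state();R=rot();print(R.round(3))
print('tin d',R.T@(world(s,f([(515,162)]),.207)[0]-st['tcp_pos']))
E
```

```text
lid [[ 0.6846  0.1632]
 [ 0.7448 -0.1324]
 [ 0.5283 -0.1753]
 [ 0.4675  0.1191]] [np.float64(0.2215), np.float64(0.3017), np.float64(0.2207), np.float64(0.3007)]
yaw 0.19791452823811112 0.2023156999715089 c [ 0.60628059 -0.00634131  0.122     ]
tin top [[0.60873663 0.02082073 0.207     ]] [[0.61000875 0.01841348 0.207     ]]
tray [0.42803848 0.34787652 0.03      ] [[0.53  0.421]
 [0.5   0.245]
 [0.326 0.275]
 [0.356 0.45 ]]
tabend [ 0.44809209 -0.03724793  0.123     ]
can [[ 0.661 -0.358  0.19 ]]
tape [[0.65  0.331 0.045]]
tin2 [[0.392 0.08  0.1  ]]
[[-0.948  0.317 -0.001]
 [ 0.317  0.948 -0.002]
 [ 0.    -0.002 -1.   ]]
tin d [-5.70624301e-01 -4.36479468e-01  1.04346529e-04]
```

```bash
R='[[-0.57,-0.44,-0.16,0,1]]'; python3 -m pendant '[[-0.08,-0.06,-0.08,0,1],[-0.14,-0.11,-0.12,0,1],[-0.2,-0.15,-0.16,0,1],[-0.26,-0.2,-0.16,0,1],[-0.32,-0.25,-0.16,0,1],[-0.38,-0.3,-0.16,0,1],[-0.44,-0.34,-0.16,0,1],[-0.5,-0.39,-0.16,0,1],[-0.56,-0.43,-0.16,0,1],[-0.57,-0.44,-0.16,0,1],[-0.57,-0.44,-0.16,0,1]]'
cat > d.py <<'E'
import sys; from h import *
st=bot.state(); R=rot(); x=np.array(eval(sys.argv[1])); a=float(sys.argv[2]) if len(sys.argv)>2 else None
print('t',st['time'],'tcp',st['tcp_pos'].round(4),'q',st['qpos'].round(2),'yaw(y axis)',np.arctan2(-R[0,1],R[1,1]).round(4))
print('F',st['force'].round(2),'open',round(st['opening'],4),'grip',st['grip_force'],'tilt',R[:,2].round(4))
print('scaled',(R.T@(x-st['tcp_pos'])/.5).round(4), 'turn', None if a is None else -(a-np.arctan2(-R[0,1],R[1,1]))/(np.pi/4))
E
python3 d.py '[.609,.02,.26]'
```

```text
time: 1.02
tcp_pos: [0.4091, 0.3132, 0.2869]
tcp_rot: [0.0, 0.165, 0.986, -0.001]
force: [0.2, 1.1, -0.6]
opening: 0.0854
grip_force: 0.0
t 1.0167 tcp [0.4091 0.3132 0.2869] q [-0.44  0.17 -0.3   1.79  0.05  1.19  0.48] yaw(y axis) -0.3306
F [ 0.15  1.07 -0.6 ] open 0.0854 grip 0.0 tilt [ 2.0e-04 -1.8e-03 -1.0e+00]
scaled [-0.5685 -0.4248  0.055 ] turn None
```

```bash
python3 -m pendant '[[-0.06,-0.05,0,0,1],[-0.12,-0.09,0,0,1],[-0.18,-0.14,0,0,1],[-0.24,-0.18,0,0,1],[-0.3,-0.22,0,0,1],[-0.36,-0.27,0,0,1],[-0.42,-0.31,0,0,1],[-0.48,-0.36,0,0,1],[-0.53,-0.4,0,0,1],[-0.569,-0.425,0,0,1],[-0.569,-0.425,0,0,1],[-0.569,-0.425,0,0,1]]'
python3 d.py '[.609,.02,.148]'
python3 - <<'E'
from h import *
st=bot.state();R=rot();s=snap('wrist','w1');T=np.array(s['T_tool_cam'])
M=np.eye(4);M[:3,:3]=R;M[:3,3]=st['tcp_pos'];M=M@T
s['R']=M[:3,:3].T;s['t']=-M[:3,:3].T@M[:3,3]
np.save('pics/w1.npy',s,allow_pickle=True);print(M.round(3));print(proj(s,[[.609,.02,.207]]))
E
```

```text
time: 2.02
tcp_pos: [0.6092, 0.0257, 0.2863]
tcp_rot: [-0.001, 0.161, 0.987, 0.0]
force: [-0.2, 1.5, 0.5]
opening: 0.0857
grip_force: 0.0
t 2.0167 tcp [0.6092 0.0257 0.2863] q [-0.03  0.33 -0.07  1.57  0.02  1.24  1.14] yaw(y axis) -0.324
F [-0.23  1.47  0.53] open 0.0857 grip 0.0 tilt [-1.5e-03  5.0e-04 -1.0e+00]
scaled [-0.0037 -0.011   0.2766] turn None
[[ 0.319  0.904  0.285  0.535]
 [ 0.948 -0.304 -0.096  0.05 ]
 [ 0.     0.301 -0.954  0.453]
 [ 0.     0.     0.     1.   ]]
[[309.20903357 199.1279142 ]]
```

View pics/w1.png

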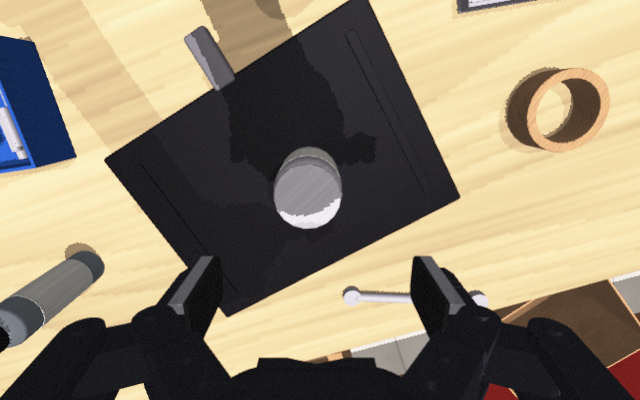

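The wrist view shows the tin's top centre at about (308,194), 5 px from the predicted point and centred between the fingers. The tab is at (210,57). I'll descend and grip.

```bash
python3 -m pendant '[[0,-0.011,0.05,0,1],[0,-0.011,0.1,0,1],[0,-0.011,0.15,0,1],[0,-0.011,0.2,0,1],[0,-0.011,0.24,0,1],[0,-0.011,0.265,0,1],[0,-0.011,0.277,0,1],[0,-0.011,0.277,0,1],[0,-0.011,0.277,0,0.4],[0,-0.011,0.277,0,0],[0,-0.011,0.277,0,-1],[0,-0.011,0.277,0,-1]]'
python3 -m pendant '[[0,0,0,0,-1],[0,0,0,0,-1],[0,0,0,0,-1],[0,0,0,0,-1],[0,0,0,0,-1],[0,0,0,0,-1]]'
python3 d.py '[.428,.348,.25]'
```

```text
time: 3.07
tcp_pos: [0.6088, 0.0204, 0.1511]
tcp_rot: [0.002, 0.161, 0.987, 0.0]
force: [-0.5, -1.1, 7.1]
opening: 0.0556
grip_force: 63.4
time: 3.57
tcp_pos: [0.6088, 0.0204, 0.1511]
tcp_rot: [0.002, 0.161, 0.987, 0.0]
force: [-1.5, -0.8, 5.3]
opening: 0.0558
grip_force: 63.4
t 3.5667 tcp [0.6088 0.0204 0.1511] q [-0.03  0.45 -0.07  1.72  0.04  0.96  1.14] yaw(y axis) -0.3232
F [-1.47 -0.8   5.29] open 0.0558 grip 63.36755381897092 tilt [ 3.6e-03  3.0e-04 -1.0e+00]
scaled [ 0.5502  0.5068 -0.1989] turn None
```

```bash
python3 -m pendant '[[0,0,-0.01,0,-1],[0,0,-0.03,0,-1],[0,0,-0.06,0,-1],[0,0,-0.1,0,-1],[0,0,-0.14,0,-1],[0,0,-0.17,0,-1],[0.01,0.01,-0.19,0,-1],[0.03,0.03,-0.2,0,-1],[0.06,0.055,-0.2,0,-1],[0.09,0.08,-0.2,0,-1],[0.12,0.11,-0.2,0,-1],[0.15,0.14,-0.2,0,-1]]'
python3 -m pendant '[[0.03,0.03,0,0,-1],[0.07,0.065,0,0,-1],[0.11,0.1,0,0,-1],[0.15,0.135,0,0,-1],[0.19,0.17,0,0,-1],[0.23,0.21,0,0,-1],[0.27,0.25,0,0,-1],[0.31,0.285,0,0,-1],[0.345,0.32,0,0,-1],[0.375,0.345,0,0,-1],[0.395,0.362,0,0,-1],[0.4,0.367,0,0,-1]]'
python3 -m pendant '[[0,0,0,0,-1],[0,0,0,0,-1]]'
python3 d.py '[.428,.348,.036]'
```

```text
time: 4.57
tcp_pos: [0.5562, 0.1126, 0.2481]
tcp_rot: [-0.001, 0.16, 0.987, -0.0]
force: [0.2, -0.2, -2.8]
opening: 0.0556
grip_force: 64.0
time: 5.57
tcp_pos: [0.4227, 0.3516, 0.2482]
tcp_rot: [-0.001, 0.158, 0.988, 0.0]
force: [-0.2, 0.3, -2.6]
opening: 0.0558
grip_force: 64.0
time: 5.73
tcp_pos: [0.4266, 0.3474, 0.2484]
tcp_rot: [-0.0, 0.161, 0.987, -0.001]
force: [-0.0, -0.1, -3.4]
opening: 0.0559
grip_force: 64.0
t 5.7333 tcp [0.4266 0.3474 0.2484] q [-0.51  0.26 -0.27  1.76  0.08  1.13  0.45] yaw(y axis) -0.3225
F [-0.04 -0.08 -3.36] open 0.0559 grip 64.02905599214137 tilt [-5.0e-04 -1.2e-03 -1.0e+00]
scaled [-0.0023  0.0025  0.4248] turn None
```

```bash
python3 -m pendant '[[0,0,0.02,0,-1],[0,0,0.06,0,-1],[0,0,0.11,0,-1],[0,0,0.16,0,-1],[0,0,0.21,0,-1],[0,0,0.26,0,-1],[0,0,0.31,0,-1],[0,0,0.35,0,-1],[0,0,0.38,0,-1],[0,0,0.398,0,-1],[0,0,0.407,0,-1],[0,0,0.407,0,-1]]'
python3 -m pendant '[[0,0,0.006,0,-1],[0,0,0.012,0,-1],[0,0,0.017,0,-1],[0,0,0.02,0,-1],[0,0,0.02,0,-1]]'
python3 d.py '[.428,.348,.034]'
```

```text
time: 6.73
tcp_pos: [0.4268, 0.3469, 0.0443]
tcp_rot: [-0.001, 0.161, 0.987, -0.001]
force: [-0.1, -0.6, -2.3]
opening: 0.0556
grip_force: 64.0
time: 7.15
tcp_pos: [0.427, 0.3481, 0.0354]
tcp_rot: [0.0, 0.161, 0.987, 0.0]
force: [0.1, -0.5, -2.4]
opening: 0.056
grip_force: 64.1
t 7.15 tcp [0.427  0.3481 0.0354] q [-0.55  0.54 -0.22  1.93  0.18  0.7   0.36] yaw(y axis) -0.3227
F [ 0.05 -0.47 -2.37] open 0.056 grip 64.07683250494301 tilt [ 2.e-04  1.e-04 -1.e+00]
scaled [-0.002   0.0005  0.0027] turn None
```

```bash
python3 -m pendant '[[0,0,0.003,0,-1],[0,0,0.005,0,-1],[0,0,0.005,0,-1]]'; python3 -m pendant '[[0,0,0.002,0,-1],[0,0,0.004,0,-1],[0,0,0.004,0,-1]]'
```

```text
time: 7.4
tcp_pos: [0.4275, 0.3482, 0.0341]
tcp_rot: [0.001, 0.161, 0.987, 0.0]
force: [-1.6, -2.1, 7.7]
opening: 0.0556
grip_force: 65.0
time: 7.65
tcp_pos: [0.4278, 0.3482, 0.034]
tcp_rot: [0.001, 0.161, 0.987, 0.0]
force: [-5.6, -6.3, 24.1]
opening: 0.056
grip_force: 66.7
```

```bash
python3 -m pendant '[[0,0,-0.003,0,-1],[0,0,-0.004,0,-1],[0,0,-0.004,0,0],[0,0,-0.004,0,0.5],[0,0,-0.004,0,1],[0,0,-0.004,0,1],[0,0,-0.004,0,1],[0,0,-0.004,0,1],[0,0,-0.004,0,1]]'
python3 -m pendant '[[0,0,-0.02,0,1],[0,0,-0.06,0,1],[0,0,-0.12,0,1],[0,0,-0.19,0,1],[0,0,-0.26,0,1],[0,0,-0.33,0,1],[0,0,-0.4,0,1],[0,0,-0.46,0,1],[0,0,-0.5,0,1],[0,0,-0.5,0,1]]'
python3 - <<'E'
from h import *
s=snap('top','top1'); a=s['frame'][170:300,150:350,::-1]
cv2.imwrite('pics/c3.png',cv2.resize(a,None,fx=4,fy=4,interpolation=cv2.INTER_CUBIC))
# tab centre from wrist view w1: four corners of tab top face read there
w=load('w1'); t=world(w,[(185,37),(203,27),(234,80),(217,90)],.123); print(t.round(4))
c=np.array([.6063,-.0063]);u=np.array([np.cos(.2),np.sin(.2)]);print('tab from lid',c-.143*u, 'tab end->pt',np.array([.4481,-.0372])+.02*u)
print('wrist lid corners',world(w,[(106,158),(229,316),(459,197)],.122).round(4))
E
python3 d.py '[.466,-.0347,.25]' .2
```

```text
time: 8.4
tcp_pos: [0.4269, 0.3481, 0.0326]
tcp_rot: [-0.0, 0.161, 0.987, -0.0]
force: [0.1, 0.7, 0.2]
opening: 0.0855
grip_force: 0.0
time: 9.23
tcp_pos: [0.429, 0.3501, 0.2892]
tcp_rot: [0.003, 0.161, 0.987, 0.004]
force: [0.6, 1.0, 1.2]
opening: 0.0852
grip_force: 0.0
[[ 0.4489 -0.048   0.123 ]
 [ 0.4466 -0.0288  0.123 ]
 [ 0.4979 -0.0197  0.123 ]
 [ 0.501  -0.0388  0.123 ]]
tab from lid [ 0.46615048 -0.03470971] tab end->pt [ 0.46770133 -0.03322661]
wrist lid corners [[ 0.5256 -0.1745  0.122 ]
 [ 0.744  -0.1306  0.122 ]
 [ 0.6832  0.1621  0.122 ]]
t 9.2833 tcp [0.4281 0.3493 0.2864] q [-0.5   0.23 -0.28  1.71  0.07  1.2   0.45] yaw(y axis) -0.3226
F [ 0.69  0.59 -0.11] open 0.0858 grip 0.0 tilt [ 0.005   0.0039 -1.    ]
scaled [-0.3152 -0.7047  0.0702] turn -0.6654450937504998
```

View pics/c3.png

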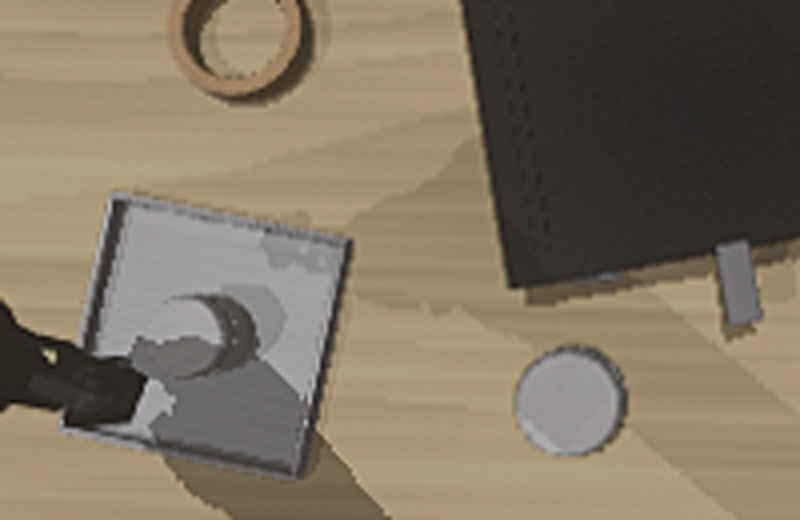

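The tin stands upright near the middle of the tray, with its top at crop (185,335). Next is the tab, with its grip point at about (0.467, −0.034) and yaw 0.2.

```bash
python3 -m pendant '[[-0.02,-0.04,0,-0.05,1],[-0.05,-0.11,0,-0.12,1],[-0.08,-0.18,0,-0.2,1],[-0.11,-0.25,0,-0.28,1],[-0.14,-0.32,0,-0.36,1],[-0.17,-0.39,0,-0.44,1],[-0.205,-0.46,0,-0.52,1],[-0.235,-0.53,0,-0.58,1],[-0.265,-0.6,0,-0.63,1],[-0.295,-0.66,0,-0.665,1],[-0.313,-0.7,0,-0.665,1],[-0.313,-0.703,0,-0.665,1]]'
python3 -m pendant '[[0,0,0,0,1],[0,0,0,0,1]]'
python3 d.py '[.467,-.034,.10]' .2
```

```text
time: 10.28
tcp_pos: [0.4629, -0.0407, 0.2817]
tcp_rot: [-0.001, -0.096, 0.995, -0.001]
force: [-0.7, -0.3, -0.7]
opening: 0.0851
grip_force: 0.0
time: 10.45
tcp_pos: [0.4631, -0.0341, 0.282]
tcp_rot: [-0.001, -0.1, 0.995, 0.0]
force: [-0.1, 1.7, -1.2]
opening: 0.0855
grip_force: 0.0
t 10.45 tcp [ 0.4631 -0.0341  0.282 ] q [ 0.01  0.06  0.    1.91 -0.    1.17  1.79] yaw(y axis) 0.1999
F [-0.1   1.65 -1.18] open 0.0855 grip 0.0 tilt [-1.8e-03  7.0e-04 -1.0e+00]
scaled [-0.0083 -0.0018  0.3639] turn -8.369487449675832e-05
```

```bash
python3 -m pendant '[[-0.008,-0.002,0.05,0,1],[-0.008,-0.002,0.12,0,1],[-0.008,-0.002,0.19,0,1],[-0.008,-0.002,0.26,0,1],[-0.008,-0.002,0.32,0,1],[-0.008,-0.002,0.35,0,1],[-0.008,-0.002,0.364,0,1],[-0.008,-0.002,0.364,0,1],[-0.008,-0.002,0.364,0,0.3],[-0.008,-0.002,0.364,0,-0.3],[-0.008,-0.002,0.364,0,-1],[-0.008,-0.002,0.364,0,-1]]'
python3 -m pendant '[[0,0,0,0,-1],[0,0,0,0,-1],[0,0,0,0,-1],[0,0,0,0,-1],[0,0,0,0,-1],[0,0,0,0,-1]]'
python3 d.py '[.467,-.034,.10]' .2
python3 - <<'E'
from h import *
th=np.radians(np.arange(0,52.5,2.5));x=-.253*np.cos(th)+.006*np.sin(th)+.253;z=.253*np.sin(th)+.006*np.cos(th)-.006
print(np.c_[-x/.5,-z/.5].round(3).tolist())
E
```

```text
time: 11.45
tcp_pos: [0.469, -0.035, 0.102]
tcp_rot: [0.001, -0.1, 0.995, -0.0]
force: [-0.1, -0.2, -0.2]
opening: 0.0384
grip_force: 0.0
time: 11.95
tcp_pos: [0.468, -0.0351, 0.1008]
tcp_rot: [-0.0, -0.1, 0.995, 0.0]
force: [0.1, -0.4, -0.2]
opening: -0.0
grip_force: 0.0
t 11.95 tcp [ 0.468  -0.0351  0.1008] q [ 0.01  0.3   0.    2.1  -0.    0.75  1.79] yaw(y axis) 0.1995
F [ 0.15 -0.41 -0.2 ] open -0.0 grip 0.0 tilt [-1.e-04  0.e+00 -1.e+00]
scaled [0.0014 0.0026 0.0016] turn -0.0006684521594028748
[[-0.0, -0.0], [-0.001, -0.022], [-0.003, -0.044], [-0.006, -0.066], [-0.01, -0.088], [-0.015, -0.109], [-0.02, -0.131], [-0.027, -0.152], [-0.035, -0.172], [-0.043, -0.193], [-0.052, -0.213], [-0.063, -0.232], [-0.074, -0.251], [-0.086, -0.27], [-0.098, -0.288], [-0.112, -0.306], [-0.126, -0.322], [-0.141, -0.339], [-0.157, -0.354], [-0.173, -0.369], [-0.19, -0.383]]
```

The fingers closed fully without catching the tab, so I'll look.

```bash
python3 - <<'E'
from h import *
s=snap('top','top2'); a=s['frame'][140:300,240:440,::-1]; b=snap('scene','scene2')['frame'][130:290,230:430,::-1]
cv2.imwrite('pics/c4.png',np.hstack([cv2.resize(x,None,fx=2,fy=2,interpolation=cv2.INTER_CUBIC) for x in(a,b)]))
w=snap('wrist','w2')['frame'][...,::-1]
cv2.imwrite('pics/c4.png',np.vstack([cv2.imread('pics/c4.png')[:320],cv2.resize(w,(448,280))[:,:].copy() if 0 else np.hstack([cv2.resize(w,(400,250)),np.zeros((250,400,3),np.uint8)])]))
E
```

```text
(no output)
```

View pics/c4.png

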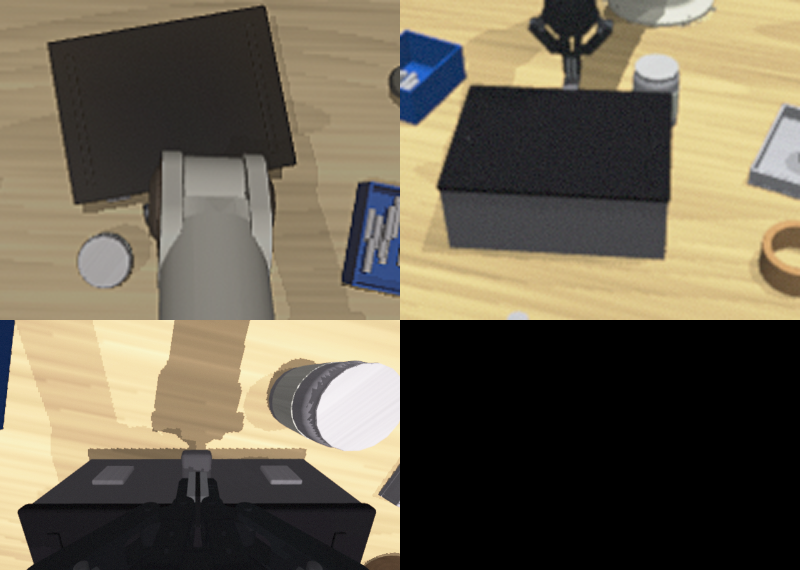

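```bash
python3 - <<'E'
from h import *
st=bot.state();R=rot();s=load('w2');T=np.array(s['T_tool_cam'])
M=np.eye(4);M[:3,:3]=R;M[:3,3]=st['tcp_pos'];M=M@T
s['R']=M[:3,:3].T;s['t']=-M[:3,:3].T@M[:3,3]; np.save('pics/w2.npy',s,allow_pickle=True)
u=np.array([np.cos(.2),np.sin(.2),0]);v=np.array([-u[1],u[0],0]);p=np.array([.467,-.034,.116])
tab=[p+a*u+b*v+c*np.array([0,0,1]) for a in(-.02,.03) for b in(-.012,.012) for c in(-.007,.007)]
print(proj(s,[st['tcp_pos']]),proj(s,tab).round(0).tolist())
a=cv2.imread('pics/w2.png')[190:350,200:440]; cv2.imwrite('pics/c5.png',cv2.resize(a,None,fx=3.3,fy=3.3,interpolation=cv2.INTER_CUBIC))
E
```

```text
[[315.38248037 239.62136502]] [[295.0, 210.0], [293.0, 220.0], [341.0, 210.0], [343.0, 220.0], [296.0, 293.0], [295.0, 309.0], [339.0, 293.0], [341.0, 309.0]]
```

View pics/c5.png

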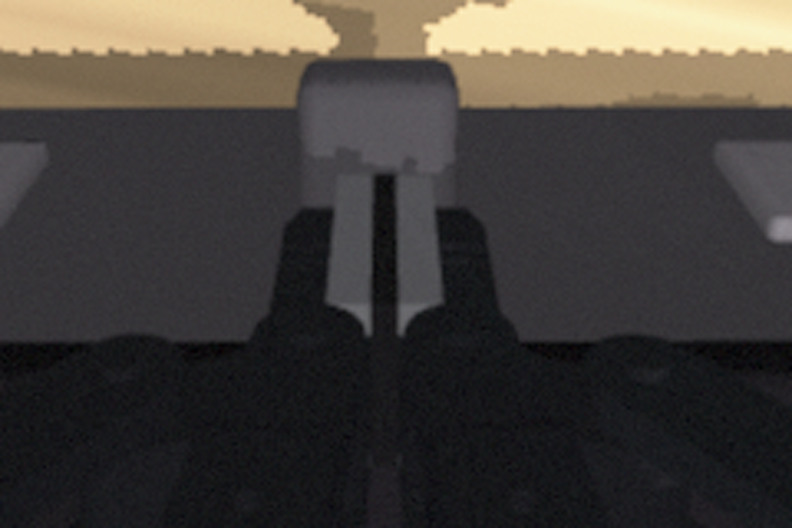

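The pads shut on or over the tab with no force, although the reported TCP is below the tab's top. I'll press down gently to see whether the fingers are standing above it.

```bash
python3 -m pendant '[[0,0,0.002,0,-1],[0,0,0.004,0,-1],[0,0,0.006,0,-1],[0,0,0.006,0,-1]]'
```

```text
time: 12.43
tcp_pos: [0.468, -0.0351, 0.099]
tcp_rot: [-0.0, -0.1, 0.995, 0.0]
force: [-5.0, -0.2, 14.8]
opening: 0.0001
grip_force: 7.2
```

The force rose to 15 N, so the shut fingertips stand on top of the tab and the real tips end about 20 mm short of the nominal TCP. I'll rise, open, go about 22 mm lower and close again.

```bash
python3 -m pendant '[[0,0,-0.02,0,-1],[0,0,-0.03,0,0],[0,0,-0.03,0,1],[0,0,-0.03,0,1],[0,0,-0.03,0,1],[0,0,-0.03,0,1],[0,0,-0.03,0,1],[0,0,-0.01,0,1],[0,0,0.015,0,1],[0,0,0.035,0,1],[0,0,0.043,0,1],[0,0,0.043,0,1]]'
python3 -m pendant '[[0,0,0,0,0.3],[0,0,0,0,-0.3],[0,0,0,0,-1],[0,0,0,0,-1],[0,0,0,0,-1],[0,0,0,0,-1],[0,0,0,0,-1],[0,0,0,0,-1]]'
python3 d.py '[.467,-.034,.078]' .2
```

```text
time: 13.43
tcp_pos: [0.4665, -0.035, 0.0746]
tcp_rot: [-0.002, -0.1, 0.995, 0.0]
force: [-0.3, 1.2, -0.1]
opening: 0.0857
grip_force: 0.0
time: 14.1
tcp_pos: [0.4685, -0.036, 0.077]
tcp_rot: [0.001, -0.099, 0.995, -0.0]
force: [-0.1, -3.9, 5.6]
opening: 0.0228
grip_force: 59.1
t 14.1 tcp [ 0.4685 -0.036   0.077 ] q [ 0.02  0.34  0.    2.11 -0.    0.69  1.79] yaw(y axis) 0.1989
F [-0.11 -3.87  5.63] open 0.0228 grip 59.09107983112335 tilt [ 1.2e-03 -8.0e-04 -1.0e+00]
scaled [ 0.0022  0.0045 -0.002 ] turn -0.0013832287623933694
```

The tab is gripped: opening 22.8 mm, force 59 N. I'll raise the lid along the arc.

```bash
python3 -m pendant '[[0,0,-0.011,0,-1],[-0.001,0,-0.022,0,-1],[-0.003,0,-0.044,0,-1],[-0.006,0,-0.066,0,-1],[-0.01,0,-0.088,0,-1],[-0.015,0,-0.109,0,-1],[-0.02,0,-0.131,0,-1],[-0.027,0,-0.152,0,-1],[-0.035,0,-0.172,0,-1],[-0.043,0,-0.193,0,-1],[-0.047,0,-0.203,0,-1],[-0.052,0,-0.213,0,-1]]'
python3 d.py '[.467,-.034,.078]' .2
```

```text
time: 15.1
tcp_pos: [0.4953, -0.0305, 0.1833]
tcp_rot: [0.002, -0.1, 0.995, -0.001]
force: [8.3, -2.3, -8.5]
opening: 0.0231
grip_force: 59.2
t 15.1 tcp [ 0.4953 -0.0305  0.1833] q [ 0.    0.22  0.    1.97 -0.    0.95  1.78] yaw(y axis) 0.1996
F [ 8.26 -2.31 -8.52] open 0.0231 grip 59.18928623199463 tilt [ 3.5e-03 -8.0e-04 -1.0e+00]
scaled [0.0576 0.0047 0.2103] turn -0.0005449345251735614
```

```bash
python3 -m pendant '[[-0.005,0,-0.01,0,-1],[-0.011,0,-0.019,0,-1],[-0.022,0,-0.038,0,-1],[-0.034,0,-0.057,0,-1],[-0.046,0,-0.075,0,-1],[-0.06,0,-0.093,0,-1],[-0.074,0,-0.109,0,-1],[-0.089,0,-0.126,0,-1],[-0.105,0,-0.141,0,-1],[-0.121,0,-0.156,0,-1],[-0.131,0,-0.164,0,-1],[-0.138,0,-0.17,0,-1]]'
python3 -m pendant '[[0,0,0,0,-1],[0,0,0,0,-1],[0,0,0,0,-1],[0,0,0,0,-1],[0,0,0,0,-1],[0,0,0,0,-1],[0,0,0,0,-1],[0,0,0,0,-1]]'
python3 d.py '[.467,-.034,.078]' .2
python3 - <<'E'
from h import *
s=snap('scene','scene3'); a=s['frame'][80:290,170:500,::-1]
cv2.imwrite('pics/c6.png',cv2.resize(a,None,fx=2.4,fy=2.4,interpolation=cv2.INTER_CUBIC))
c=np.array([.607,-.006]);u=np.array([np.cos(.2),np.sin(.2)]);v=np.array([-u[1],u[0]])
for d in(45,50,55):
    t=np.radians(d);h=c+.11*u;o=[]
    for b in(-.153,.153):
        q=h+v*b+u*(-.223*np.cos(t)+.012*np.sin(t)); o.append([*q,.11+.223*np.sin(t)+.012*np.cos(t)])
    print(d,((proj(s,o)-[170,80])*2.4).round(0).tolist())
E
```

```text
time: 16.1
tcp_pos: [0.5607, -0.0171, 0.2664]
tcp_rot: [-0.001, -0.099, 0.995, -0.0]
force: [5.0, -2.4, -10.4]
opening: 0.0227
grip_force: 60.9
time: 16.77
tcp_pos: [0.5605, -0.0171, 0.2662]
tcp_rot: [-0.001, -0.099, 0.995, -0.0]
force: [4.0, -2.7, -9.2]
opening: 0.0229
grip_force: 60.8
t 16.7667 tcp [ 0.5605 -0.0171  0.2662] q [-0.02  0.26  0.    1.72  0.    1.17  1.75] yaw(y axis) 0.1988
F [ 4.   -2.73 -9.21] open 0.0229 grip 60.8364200592041 tilt [-1.8e-03 -9.0e-04 -1.0e+00]
scaled [0.1893 0.0041 0.3767] turn -0.0015266345423397474
45 [[200.0, 146.0], [479.0, 155.0]]
50 [[196.0, 143.0], [480.0, 153.0]]
55 [[191.0, 143.0], [480.0, 152.0]]
```

View pics/c6.png

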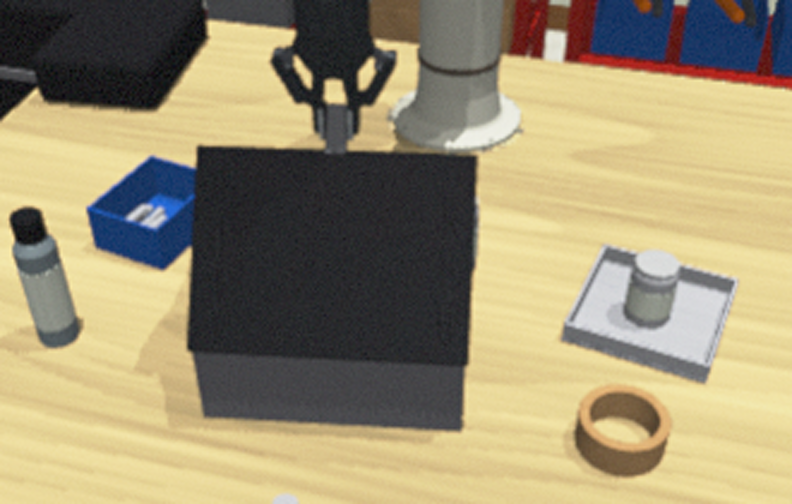

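The picture shows the lid held open by the tab at crop (335,130). Its front corners at (198,147) and (477,157) match the 50° prediction. The tin stands upright in the tray at (655,290), and the bystanders are where they were. TCP travel gives about 49°.

```bash
python3 -c "from workcell import bot; print(bot.sign_off())"
```

```text
the job is handed in; nothing more can be done
None
```

The tin stands upright in the tray, let go, and the arm is holding the lid steady at about 49° by its tab; the job is handed in, but no verdict came back.

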